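Shut and latch the lunchbox door over the dip pot

TASK

Push the lunchbox's grey sliding door by its ridge until it is fully shut over the compartment that holds the small round dip pot. Then push the steel latch lever at that same end of the box inward, past upright, so that it snaps over onto the door and stays there. Only push, do not pick anything up, and leave the other latch lever, the two things in the box and everything else on the table where they are.

Things in the scene. Friction and masses are not known exactly. Their poses are not given: they have to be found in the camera images.
- lunchbox: Purple plastic lunchbox, open on top, 150 (x) by 240 (y) by 62 mm high, walls and floor 4 mm, on suction feet (does not shift). Origin: centre of its underside, z up. A low wall at y = 0 parts two compartments, +y ('left') and -y ('right'). A sliding door lies in the top; outside each end stands a bracket (out to y = 140 mm, to z = 78 mm) with a steel latch lever.
- door (a joint): Grey sliding door, 138 (x) by 114 (y) by 5 mm, its upper face 59 mm above the table. Value = y of its centre in the lunchbox frame, m: 0 half-way, +0.058 fully shut over the +y compartment, -0.058 fully shut over the -y one (end stops). Starts near the middle, slides with about 1.5 N of friction, stays where it is left.
- door_ridge (a point): Middle of the top edge of the door's push ridge, 82 mm above the table. The ridge stands 23 mm up from the door at its centre, 70 mm long across the box (x) and 8 mm thick (y).
- latch_left (a joint): Latch lever at the box's +y end, rad: 0 open, leaning outward; 0.65 upright (centre); 1.3 latched, leaning inward, its nose on the door. A spring snaps it to the nearer stop. Pivot along x at y = 132, z = 70 mm of the box. Steel paddle 60 long, 26 wide (x), 7 mm thick, 10 mm bead at the end; 3 to 5 N near the tip, most at the start. On its inner side a 29 mm nose points up when open.
- latch_left_tip (a point): Outer end of the left latch lever, 60 mm from its pivot. Open: y = +168 mm in the lunchbox frame, 118 mm above the table; latched: y = +96 mm, same height.
- latch_right (a joint): Latch lever at the lunchbox's -y end: mirror image of latch_left, same values (0 open leaning outward, 0.65 upright, 1.3 latched inward), pivot at y = -132 mm, 70 mm above the table.
- latch_right_tip (a point): Outer end of the right latch lever; open: y = -168 mm in the lunchbox frame, 118 mm above the table; latched: y = -96 mm.
- dip_pot: Small round white plastic dip pot with a lid, 38 mm across, 34 mm high, standing in one of the two compartments towards its end (either end). Origin: centre of its underside.
- snack_box: Small square white plastic snack box, 38 by 38 by 28 mm, standing in the other compartment. Origin: centre of its underside.
- bottle: Small glass bottle with a screw cap, 52 mm across, 140 mm high, standing beyond the lunchbox. Origin: centre of its underside. To be left alone.
- cutlery: Steel spoon and fork in a grey clip holder, lying beyond the lunchbox, 60 by 215 mm, 20 mm high. Origin under the middle of the holder, handles and heads along its y. To be left alone.
- jar: Small glass jar with a lid, 48 mm across, 65 mm high, between the lunchbox and the robot. Origin: centre of its underside. To be left alone.
- plate_low: Lower of two stacked white melamine plates, 170 mm across. Origin: centre of its underside. To be left alone.
- plate_top: Upper of the two stacked plates. To be left alone.
- mug: Mug, 80 mm across, 90 mm high. Origin: centre of its underside. To be left alone.
There are look-alikes about, which are no part of the job. Leave any orange look-alike of the dip_pot alone.

How it is judged:
By the outcome, as a careful person would: the job done as asked, in the order asked, and still so for the second after the job is handed in, with the robot touching nothing.
It also fails if it takes over 42 s, if anything falls off the work surface, if the arm or the gripper's body presses on something with over 40 N, if the wrist force passes 120 N, or if a joint passes its speed limit or range.

ROBOT

A 7-joint arm with a two-finger parallel gripper is mounted at the origin on the work surface. World frame = base frame: x ahead of the robot, y to its left, z up, the work surface at z = 0. Lengths are in mm, angles in rad, forces in N, time in s.
With the tool pointing down it reaches from about 400 to 875 mm from the base axis. Payload 4.4 kg.
Tool frame: the origin (TCP) lies at the very end of the fingers, on their centre line; the grasp point (between the pads) lies 19 mm behind it; z points along the fingers, y is the direction in which the jaws open and shut (so a half turn about z gives the same grasp; the last joint's range is limited). The gripper opens to 85 mm and grips with 20 to 120 N. Pads are 22 mm wide; open, the fingers measure 114 mm over their backs; the gripper's body (76 mm by 85 mm) begins 54 mm behind the grasp point. The pads swing forward as they close: fully open they stand 13 mm farther back than shut.
Start: joints at [-1.387, 0.628, 0.038, 1.517, -0.027, 0.996, -0.02], TCP at [160.661, 629.846, 231.313] pointing down, gripper open.
Joint ranges: [-3.06, 3.06], [-0.37, 2.12], [-1.25, 1.32], [0.18, 2.47], [-1.1, 4.24], [0.23, 1.98], [-2.94, 2.94]. Speed limits (rad/s): [2.57, 2.57, 3.14, 3.14, 3.14, 3.14, 3.14].

INTERFACE

Orientations are given as [roll, pitch, yaw] about the fixed x, y, z axes, in that order (R = Rz(yaw) Ry(pitch) Rx(roll)).
In Python, from cell import ctrl gives the robot as it stands.
- The arm moves only by the shell command python3 -m crank 'ROWS' [OPENING]. ROWS is JSON, a list that holds one entry, the list of rows, each a list of 6 numbers: the shift along the tool's x, y, z in units of 30 mm (1.0 is 30 mm), then the turn, a rotation vector about the tool's x, y, z in units of 6 degrees (1.0 is 6 degrees). In form: [[[tx, ty, tz, rx, ry, rz], ...]]. A call has 1 to 12 rows; each row shifts and turns the pose as measured when the row begins, along the tool's axes as they then stand; what a row does not reach is not made up. A row lasts 1/12 s, in which the tool goes at most 41.7 mm and 7.16 degrees, less where a joint would pass 70% of its speed; a pose out of reach is approached as far as the arm can. A call is refused whole if a number of a shift passes 1 or a number of a turn 1, either way. A call with a gripper value outside its range is refused whole. OPENING is the gripper command: -1 is fully open, 1 is shut, values between are in proportion, set as the call begins (- or left out, the last holds). The fingers move at their own pace and stop on an object; the grip force is fixed at half the most. Time passes only in rows, so rows that do not move let the fingers close. It gives the time, the measured TCP pose, the force and the opening at its end, in the units of the state.
- ctrl.read_state(): the state, without advancing time (a new reading comes with each control period).
- ctrl.get_image(name): name is "scene" or "top"; returns a dict with "color" (480x640x3 uint8, red, green, blue), "depth" (480x640 float32, mm along the optical axis (not along the pixel's ray), 0 where there is no reading), "camera_matrix" (3x3 intrinsics, pixels), "k1" (the pictures are not rectified: a ray, as slopes to the right and down, at radius r is drawn at 1 + k1 r^2 times it, then the intrinsics apply), "R" (3x3) and "t" (3): a world point X has camera coordinates R X + t. Camera axes: x right, y down, z forward; pixel columns grow to the right and rows downward; lengths in mm; the calibration is good to about 2 mm. A picture is of the moment at which its call begins.
- ctrl.finish_job(): hands the job in, once; it reports no verdict.
Trained networks look in a picture, given as the dict that the camera call returned (one of the last four; its "shot" number tells which), for a name from the list of things; names that differ only in an ending like _2 or _b are one class to them, and where a whole thing is asked for, a point or a joint stands for the part that bears it (a point fixed in the world has none). Each returns a list of dicts, best first, with "conf" (0 to 1); they miss things now and then, are a little off and sometimes report something else, mostly with a low value. They report only what shows in the picture. A call takes as long as a camera call. They do not tell look-alikes from the thing itself.
- ctrl.search_frame(query, picture): "extent" ([centre column, centre row, width, height] in pixels, round what is visible of it).
The state is a dict: "clock": time; "qpos": joint angles; "qd": joint speeds; "tau": joint torques, N m; "eef_pos": TCP position; "tool_rot": TCP orientation; "force": force on the tool from outside, world axes, zero at the start; "torque": the same for the moment, N m; "width": finger opening in mm.
Only numpy, scipy, OpenCV 4.12 (cv2) and the standard library are available. Lean on these libraries where they do the work, as an engineer would, in place of code of your own. Each camera call takes 0.05 s, during which the arm holds its last target. There are 200 camera calls.

## Working session

There is one attempt and no reset: what is moved stays moved. The work goes in short steps, Python scripts to look and compute and a shell command to move; the robot and the scene stay as the last step left them, time stands still between calls to the robot, and variables do not carry over. Pictures are saved under pics/ and viewed, about 8 in all and at most 12, crops included, and the job is handed in when it is done.

```bash
mkdir -p pics; ls; cat > h.py <<'E'
import numpy as np, cv2
from cell import ctrl
def px2w(im,u,v,z=None,d=None):
    K=np.array(im["camera_matrix"],float);R=np.array(im["R"]);t=np.array(im["t"])
    xd=(u-K[0,2])/K[0,0];yd=(v-K[1,2])/K[1,1];x,y=xd,yd
    for _ in range(20):
        s=1+im["k1"]*(x*x+y*y);x,y=xd/s,yd/s
    ray=R.T@np.array([x,y,1]);c=-R.T@t
    if z is not None: return c+ray*(z-c[2])/ray[2]
    if d is None: d=im["depth"][int(round(v)),int(round(u))]
    return c+ray*d
def w2px(im,X):
    K=np.array(im["camera_matrix"],float);p=np.array(im["R"])@np.array(X,float)+np.array(im["t"])
    x,y=p[:2]/p[2];s=1+im["k1"]*(x*x+y*y)
    return K[0,0]*x*s+K[0,2],K[1,1]*y*s+K[1,2]
def save(im,n): cv2.imwrite("pics/"+n,im["color"][:,:,::-1])
E
python3 - <<'E'
from h import *
np.set_printoptions(precision=3,suppress=True)
print(ctrl.read_state())
for c in("top","scene"):
    im=ctrl.get_image(c);save(im,c+"0.png")
    print(c,im["camera_matrix"],im["k1"],-np.array(im["R"]).T@im["t"])
    for q in("lunchbox","door_ridge","latch_left","latch_left_tip","latch_right_tip","dip_pot","snack_box","jar","bottle","cutlery","mug"):
        for r in ctrl.search_frame(q,im)[:3]: print(q,r["conf"],r["extent"])
E
```

```text
pics
{'clock': 0.0, 'qpos': array([-1.387,  0.629,  0.038,  1.518, -0.027,  0.996, -0.02 ]), 'qd': array([ 0.001, -0.001,  0.001, -0.001, -0.001,  0.001,  0.001]), 'tau': array([ -0.   , -56.341,   1.227, -19.343,   0.011,   0.011,  -0.   ]), 'eef_pos': array([160.501, 629.217, 230.389]), 'tool_rot': array([-3.14 ,  0.   ,  2.892]), 'force': array([-0.141, -0.57 , -0.141]), 'torque': array([ 0.017, -0.062, -0.005]), 'width': 85.4779937235887}
top [[549.196   0.    315.939]
 [  0.    549.196 239.259]
 [  0.      0.      1.   ]] 0.0497958285714173 [ 377.561   25.742 1280.271]
lunchbox 0.95 [303.9, 221.4, 159.9, 74.5]
door_ridge 0.26 [369.8, 222.6, 23.6, 17.3]
latch_left 0.82 [238.9, 216.9, 22.3, 15.8]
latch_left 0.4 [266.4, 222.1, 13.6, 12.1]
latch_left_tip 0.55 [237.4, 213.4, 24.1, 18.4]
latch_right_tip 0.82 [371.0, 219.8, 20.3, 14.1]
dip_pot 0.78 [205.2, 214.3, 17.2, 15.7]
dip_pot 0.68 [225.2, 193.3, 12.7, 18.7]
dip_pot 0.67 [264.1, 223.2, 15.1, 15.2]
snack_box 0.62 [266.6, 221.8, 15.1, 16.4]
snack_box 0.57 [346.4, 238.6, 17.4, 14.0]
jar 0.78 [319.9, 282.1, 16.8, 20.5]
jar 0.31 [368.
[... 518 characters left out ...]
6, 228.7, 27.8, 28.2]
latch_left_tip 0.29 [482.1, 265.5, 49.1, 21.7]
latch_right_tip 0.78 [258.9, 229.2, 26.9, 28.8]
dip_pot 0.96 [424.6, 298.0, 21.1, 27.3]
dip_pot 0.85 [368.3, 296.5, 21.6, 26.3]
dip_pot 0.67 [401.0, 255.8, 16.2, 19.3]
snack_box 0.82 [295.2, 255.5, 26.1, 25.0]
snack_box 0.59 [326.8, 275.1, 88.6, 67.7]
jar 0.8 [339.2, 229.1, 22.5, 27.1]
jar 0.55 [330.2, 275.9, 171.1, 126.9]
bottle 0.67 [323.6, 348.0, 30.8, 66.2]
bottle 0.32 [397.6, 289.2, 36.0, 24.6]
bottle 0.23 [242.8, 328.7, 101.7, 68.0]
cutlery 0.72 [245.2, 327.1, 100.2, 68.5]
cutlery 0.33 [326.5, 273.4, 83.7, 69.6]
mug 0.76 [243.2, 161.9, 44.1, 46.9]
mug 0.71 [367.6, 294.2, 19.7, 22.6]
mug 0.37 [327.5, 275.3, 83.3, 67.2]
```

```bash
python3 - <<'E'
import cv2
a=cv2.imread("pics/top0.png");cv2.imwrite("pics/top0c.png",cv2.resize(a[120:320,180:420],None,fx=3.3,fy=3,interpolation=cv2.INTER_CUBIC)[:600,:800])
b=cv2.imread("pics/scene0.png");cv2.imwrite("pics/scene0c.png",cv2.resize(b[180:380,200:460],None,fx=3,fy=3,interpolation=cv2.INTER_CUBIC))
E
```

```text
(no output)
```

View pics/top0c.png

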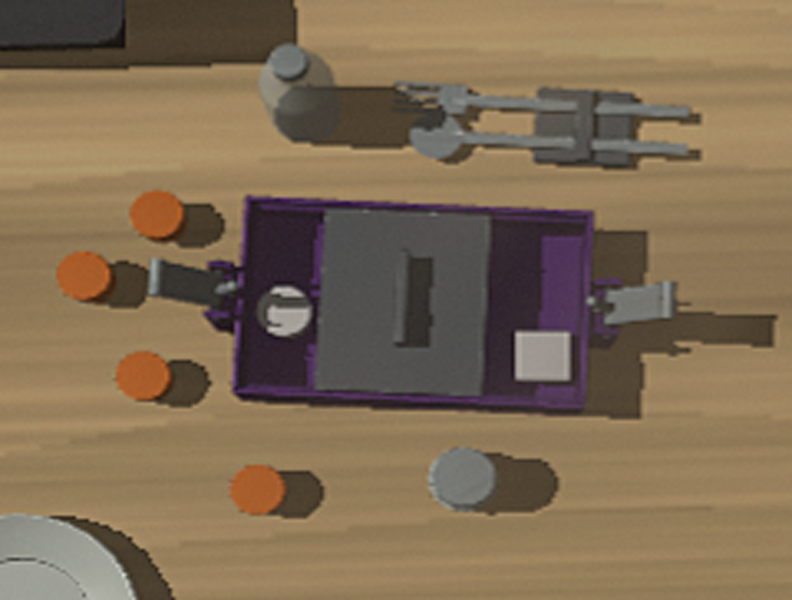

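View pics/scene0c.png

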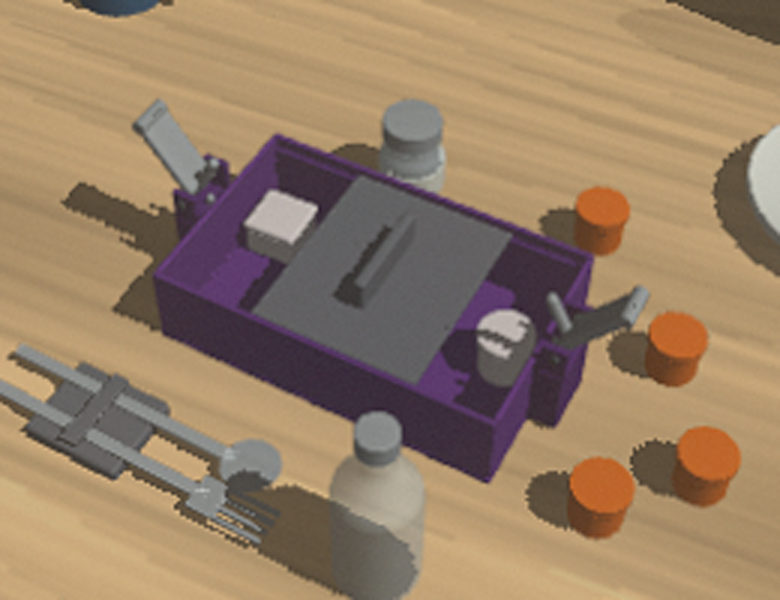

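Both views show the white dip pot in the left compartment (top px about 266,223; scene px 368,296) and the white square snack box in the right one (top px 346,238). The four orange pots are look-alikes outside the box. So the job is on the image-left end. Next I measure the box pose, the ridge and the left lever.

```bash
python3 - <<'E'
from h import *
np.set_printoptions(precision=1,suppress=True)
im=ctrl.get_image("top")
C=[(180+x/3.3,120+y/3) for x,y in((247,197),(594,212),(584,408),(234,397))]
W=np.array([px2w(im,*c,z=62) for c in C]);print(W)
c=W.mean(0);d=(W[0]+W[3]-W[1]-W[2]);yaw=np.arctan2(-d[0],d[1]);print("centre",c,"yaw",yaw, "len",np.linalg.norm(d)/2)
u=d/np.linalg.norm(d)
for n,x,y,z in(("ridge top",401,298,82),("tipL",155,278,118),("tipR",672,300,118)):
    p=px2w(im,180+x/3.3,120+y/3,z=z);print(n,p,"box y",(p-c)@u)
print("TCP ridge-behind dirs u",u)
for y in(168,58,0):print(y,(c+u*y))
# depth cross-check along long axis
for y in range(-190,200,10):
    p=(c+u*y);p[2]=80;a=w2px(im,p);q=px2w(im,*a);print(y,q,end=";")
E
```

```text
[[656.3 155.7  62. ]
 [637.9 -81.5  62. ]
 [490.  -69.   62. ]
 [505.1 166.8  62. ]]
centre [572.3  43.   62. ] yaw -0.07081627931729366 len 237.12974293529655
ridge top [573.   51.8  82. ] box y 8.850971515373804
tipL [586.2 210.3 118. ] box y 167.8580122420043
tipR [ 560.5 -124.7  118. ] box y -168.06729824307806
TCP ridge-behind dirs u [0.1 1.  0. ]
168 [584.2 210.6  62. ]
58 [576.4 100.9  62. ]
0 [572.3  43.   62. ]
-190 [ 570.5 -157.6    2.9];-180 [ 572.7 -148.2   -6.5];-170 [ 554.3 -121.6  119.2];-160 [ 556.7 -113.3  107.8];-150 [ 558.3 -104.2  102.4];-140 [560.6 -95.5  91.7];-130 [563.9 -87.1  75. ];-120 [562.  -75.7  91.7];-110 [573.  -70.9  25.7];-100 [576.8 -61.8   6.3];-90 [577.8 -51.3   4.5];-80 [578.8 -40.8   2.8];-70 [579.2 -30.1   5.3];-60 [579.9 -19.5   5.6];-50 [581.   -9.    3.5];-40 [573.2   2.7  57.1];-30 [573.6  12.9  59. ];-20 [574.2  23.   59.3];-10 [574.6  33.1  61.5];0 [575.9  43.3  57.7];10 [572.6  52.9  82.7];20 [577.3  63.6  58.3];30 [578.   73.8  58.3];40 [579.1  84.   56.3];50 [579.2  94.   60.1];60 [579.5 104.   62.2];70 [589.9 118.3   4. ];80 [585.5 126.4  35. ];90 [585.5 136.4  39.7];100 [586.8 147.   36.3];110 [592.4 160.5   6.9];120 [585.7 166.   51.4];130 [ 377.6   25.7 1280.3];140 [581.3 181.9  85.4];150 [580.8 190.9  92.3];160 [580.2 199.6 100.2];170 [578.6 207.4 113.2];180 [599.2 236.   -2. ];190 [599.8 246.5  -1.1];
```

```bash
python3 -m crank '[[[0,0,0,0,0,-0.86],[0,0,0,0,0,-0.86],[-0.7,-0.9,0,0,0,0],[-0.7,-0.9,0,0,0,0],[-0.7,-0.9,0,0,0,0],[-0.7,-0.9,0,0,0,0],[-0.7,-0.9,0,0,0,0],[-0.7,-0.9,0,0,0,0],[-0.7,-0.9,0,0,0,0],[-0.7,-0.9,0,0,0,0],[0,0,0,0,0,0]]]' 1
```

```text
clock: 2.17
eef_pos: [318.8, 397.7, 229.3]
tool_rot: [3.138, -0.001, 3.089]
force: [-0.3, 0.3, 0.1]
width: -0.1
```

```bash
python3 -m crank '[[[-0.72,-0.95,0,0,0,0.17],[-0.72,-0.95,0,0,0,0],[-0.72,-0.95,0,0,0,0],[-0.72,-0.95,0,0,0,0],[-0.72,-0.95,0,0,0,0],[-0.72,-0.95,0,0,0,0],[-0.72,-0.95,0,0,0,0],[-0.72,-0.95,0,0,0,0],[-0.72,-0.95,0,0,0,0],[-0.72,-0.95,0,0,0,0],[-0.72,-0.95,0,0,0,0],[0,0,0,0,0,0]]]'
```

```text
clock: 3.17
eef_pos: [544.9, 57.5, 229.1]
tool_rot: [3.132, 0.007, 3.071]
force: [-0.2, -0.4, 0.7]
width: -0.2
```

```bash
python3 -m crank '[[[-0.48,-0.85,0,0.1,0,0],[-0.48,-0.85,0,0,0,0],[0,0,0,0,0,0],[0,0,0.9,0,0,0],[0,0,0.9,0,0,0],[0,0,0.9,0,0,0],[0,0,0.9,0,0,0],[0,0,0.7,0,0,0],[0,0,0,0,0,0]]]' && python3 - <<'E'
from h import *
im=ctrl.get_image("scene");cv2.imwrite("pics/s1.png",cv2.resize(im["color"][180:380,200:460,::-1],None,fx=3,fy=3,interpolation=cv2.INTER_CUBIC))
E
```

```text
clock: 3.92
eef_pos: [578.0, 0.9, 98.4]
tool_rot: [-3.141, 0.019, 3.062]
force: [-0.5, 0.1, 0.2]
width: -0.5
```

View pics/s1.png

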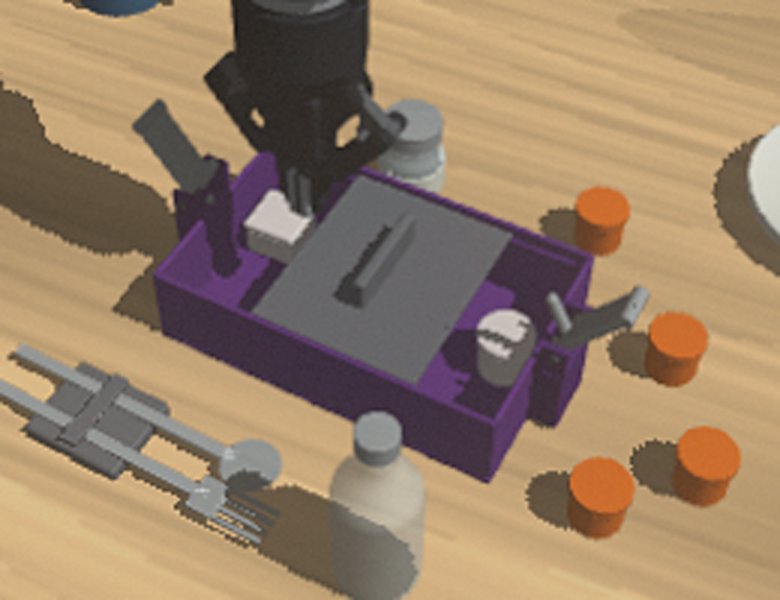

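The closed fingers are at scene-crop px (300,195), over the near part of the door and on the snack-box side of the ridge (375,265). That is the correct side for pushing towards the dip pot. I lower and push.

```bash
python3 -m crank '[[[0,0,0.5,0,0,0],[0,0,0.5,0,0,0],[0,0,0,0,0,0],[0,0.4,0,0,0,0],[0,0.4,0,0,0,0],[0,0.4,0,0,0,0],[0,0,0,0,0,0]]]'
```

```text
clock: 4.55
eef_pos: [588.9, 43.2, 79.3]
tool_rot: [3.138, 0.034, 3.063]
force: [-0.1, 0.0, 0.3]
width: -0.4
```

```bash
python3 -m crank '[[[0.2,-0.5,0,0,0.3,0],[0.2,-0.5,0,0,0,0],[0,0,0,0,0,0],[0,0,0,0,0,0]]]'
```

```text
clock: 4.88
eef_pos: [576.0, 18.2, 81.9]
tool_rot: [3.136, 0.008, 3.07]
force: [0.4, 0.6, 0.1]
width: -0.0
```

```bash
python3 - <<'E'
from h import *
im=ctrl.get_image("scene");cv2.imwrite("pics/s2.png",cv2.resize(im["color"][180:380,200:460,::-1],None,fx=3,fy=3,interpolation=cv2.INTER_CUBIC))
E
```

```text
(no output)
```

View pics/s2.png

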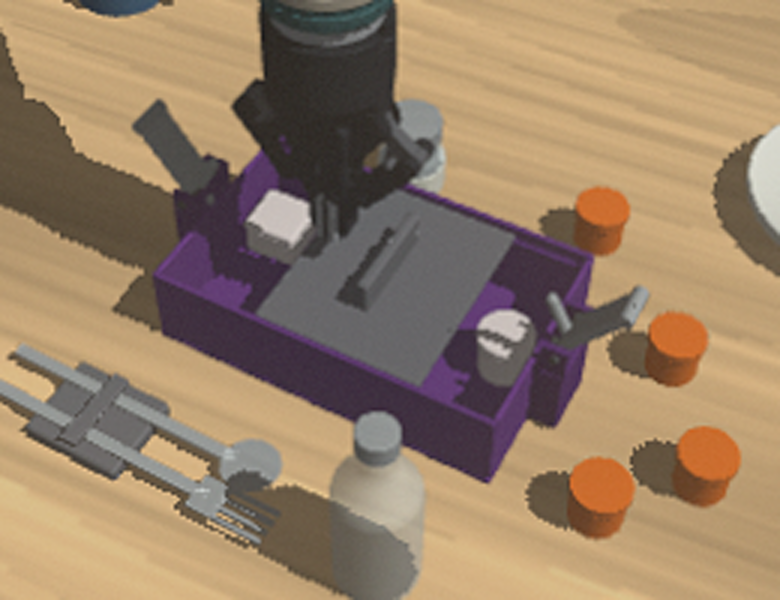

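The fingers (crop px 325,215) are still on the snack-box side of the ridge (380,265), and the door has barely moved. Next I lower further.

```bash
python3 -m crank '[[[0,0,0.3,0,0,0],[0,0,0.25,0,0,0],[0,0,0,0,0,0]]]'
```

```text
clock: 5.18
eef_pos: [576.3, 18.4, 64.5]
tool_rot: [3.135, 0.01, 3.069]
force: [-1.0, 0.8, -0.0]
width: -0.2
```

```bash
python3 -m crank '[[[0,0.3,-0.08,0,0,0],[0,0.3,0,0,0,0],[0,0.3,0,0,0,0],[0,0.3,0,0,0,0],[0,0,0,0,0,0]]]'
```

```text
clock: 5.6
eef_pos: [578.5, 58.1, 65.7]
tool_rot: [3.136, 0.008, 3.07]
force: [-0.3, 0.3, 0.4]
width: 0.2
```

```bash
python3 -m crank '[[[0.03,0.25,0,0,0,0],[0.03,0.25,0,0,0,0],[0,0.2,0,0,0,0]]]'; python3 - <<'E'
from h import *
im=ctrl.get_image("scene");cv2.imwrite("pics/s3.png",cv2.resize(im["color"][180:380,200:460,::-1],None,fx=3,fy=3,interpolation=cv2.INTER_CUBIC))
E
```

```text
clock: 5.85
eef_pos: [579.2, 79.6, 66.1]
tool_rot: [3.138, 0.01, 3.069]
force: [-1.0, -1.9, -0.6]
width: 0.3
```

View pics/s3.png

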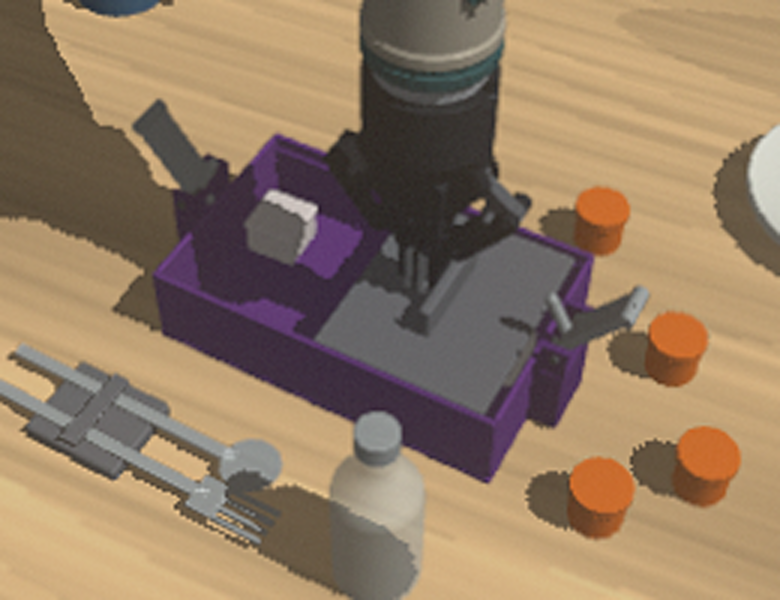

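The door now covers most of the pot compartment. A thin gap is left at its end (crop px 490–540, 330–410), and the fingers at (415,275) bear on the ridge. I push on to the stop in small steps.

```bash
for i in 1; do python3 -m crank '[[[0,0.2,0,0,0,0],[0,0.2,0,0,0,0]]]'; done
```

```text
clock: 6.07
eef_pos: [579.5, 86.0, 66.2]
tool_rot: [-3.137, 0.009, 3.067]
force: [-0.7, -21.3, 4.2]
width: 0.2
```

```bash
python3 -m crank '[[[0,0.15,0,0,0,0],[0,0.15,0,0,0,0]]]'
```

```text
clock: 6.23
eef_pos: [579.4, 85.4, 66.4]
tool_rot: [-3.125, 0.007, 3.06]
force: [-0.7, -9.1, 2.5]
width: -0.4
```

```bash
python3 -m crank '[[[0,0.15,0,0,0,0],[0,0.15,0,0,0,0]]]'
```

```text
clock: 6.4
eef_pos: [579.2, 85.3, 66.5]
tool_rot: [-3.114, 0.005, 3.053]
force: [-0.3, -10.0, 2.5]
width: 0.1
```

The door is at its stop: force rose to 21 N and the tool no longer advances. I back off, lift, square the tool and check from the top.

```bash
python3 -m crank '[[[0,-0.4,0,-0.13,0,-0.08],[0,-0.4,0,-0.13,0,-0.08],[0,0,-0.95,0,0,0],[0,0,-0.95,0,0,0],[0,0,-0.95,0,0,0],[0,0,-0.95,0,0,0],[0,0,-0.3,0,0,0],[0,0,0,0,0,0]]]'
```

```text
clock: 7.07
eef_pos: [573.9, 63.5, 193.5]
tool_rot: [3.14, -0.004, 3.07]
force: [-0.1, 0.6, 0.3]
width: 0.2
```

```bash
python3 -m crank '[[[0,0.93,0,0,0,0],[0,0.93,0,0,0,0],[0,0.93,0,0,0,0],[0,0.93,0,0,0,0],[0,0.93,0,0,0,0],[0,0.93,0,0,0,0],[0,0.93,0,0,0,0],[0,0,0,0,0,0]]]'; python3 - <<'E'
from h import *
im=ctrl.get_image("top");a=im["color"][120:320,180:420,::-1];cv2.imwrite("pics/t1.png",cv2.resize(a,None,fx=3,fy=3,interpolation=cv2.INTER_CUBIC))
E
```

```text
clock: 7.73
eef_pos: [583.2, 267.2, 184.2]
tool_rot: [-3.141, -0.016, 3.066]
force: [-0.0, 0.7, 0.3]
width: 0.3
```

View pics/t1.png

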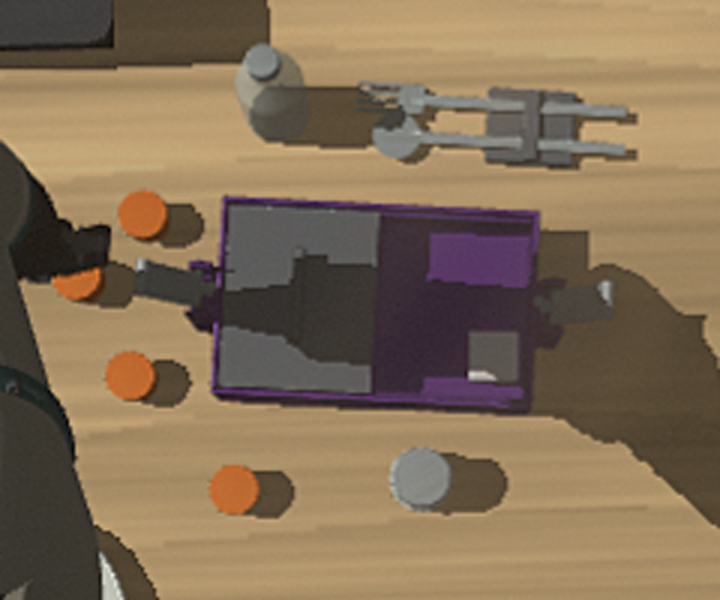

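The door is flush against the left end wall (crop px 222–380), the right compartment is open and the snack box has not moved. The left lever is still open at (140,280), with the gripper just outside it. I lower to lever-tip height.

```bash
python3 -m crank '[[[0,0,0.85,0,-0.15,0],[0,0,0.85,0,0,0],[0,0,0.85,0,0,0],[0,0,0,0,0,0]]]'
```

```text
clock: 8.12
eef_pos: [580.8, 262.4, 101.7]
tool_rot: [-3.136, -0.003, 3.065]
force: [-0.9, -1.2, -0.1]
width: 0.2
```

```bash
python3 -m crank '[[[0,-0.5,0,0,0,0],[0,-0.4,0,0,0,0],[0,-0.3,0,0,0,0],[0,-0.3,0,0,0,0],[0,-0.3,0,0,0,0]]]'
```

```text
clock: 8.53
eef_pos: [576.9, 216.0, 104.7]
tool_rot: [3.133, -0.001, 3.069]
force: [-1.1, 4.5, 3.4]
width: 0.3
```

```bash
python3 -m crank '[[[-0.1,-0.35,0.05,0,0,0],[-0.05,-0.35,0.05,0,0,0],[0,-0.35,0,0,0,0]]]'
```

```text
clock: 8.78
eef_pos: [580.8, 185.6, 105.7]
tool_rot: [3.126, 0.005, 3.07]
force: [0.1, -0.8, -0.7]
width: -0.0
```

```bash
python3 -m crank '[[[0,-0.3,0,0,0,0],[0,-0.25,0,0,0,0],[0,0,0,0,0,0]]]'; python3 - <<'E'
from h import *
im=ctrl.get_image("scene");cv2.imwrite("pics/s4.png",cv2.resize(im["color"][180:380,200:460,::-1],None,fx=3,fy=3,interpolation=cv2.INTER_CUBIC))
E
```

```text
clock: 9.03
eef_pos: [580.0, 160.8, 106.0]
tool_rot: [3.13, 0.005, 3.063]
force: [-0.2, 1.0, -0.3]
width: 0.4
```

View pics/s4.png

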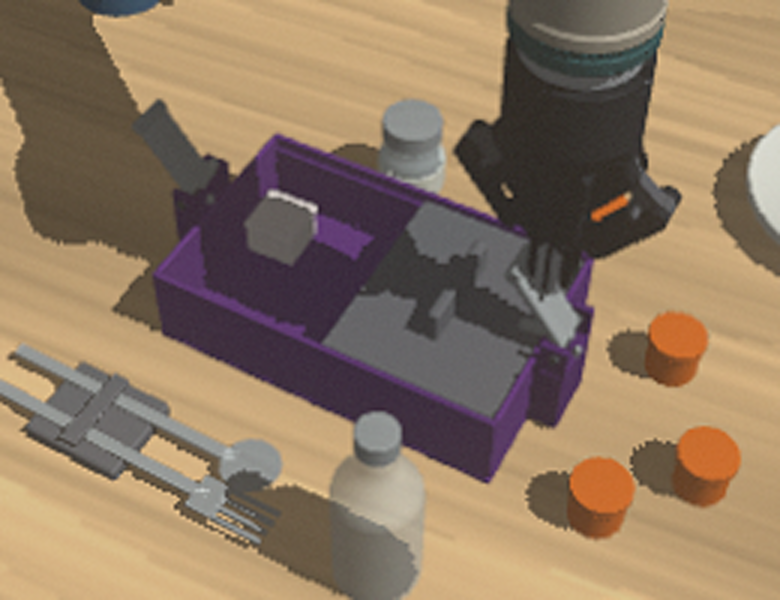

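The left lever has gone over and leans inward (crop px 515,275 to 570,330). I retreat outward, lift and check.

```bash
python3 -m crank '[[[0,0.7,0,0,0,0],[0,0.9,0,0,0,0],[0,0.9,0,0,0,0],[0,0.5,-0.5,0,0,0],[0,0.5,-0.9,0,0,0],[0,0.9,-0.9,0,0,0],[0,0.9,-0.9,0,0,0],[0,0.9,0,0,0,0],[0,0.9,0,0,0,0],[0,0.9,0,0,0,0],[0,0,0,0,0,0]]]'; python3 - <<'E'
from h import *
im=ctrl.get_image("scene");a=cv2.resize(im["color"][190:370,240:440,::-1],None,fx=2.4,fy=2.4,interpolation=cv2.INTER_CUBIC)
it=ctrl.get_image("top");b=cv2.resize(it["color"][150:300,190:390,::-1],None,fx=2,fy=2,interpolation=cv2.INTER_CUBIC)
print(a.shape,b.shape)
o=np.zeros((432,800,3),np.uint8);o[:432,:400]=a[:,40:440];o[:300,400:]=b;cv2.imwrite("pics/f.png",o)
np.set_printoptions(precision=1,suppress=True)
# tip predicted pixel of the latched/open left lever, box-frame
c=np.array([572.3,43,0]);u=np.array([.0706,.9975,0])
for n,y,z in(("tipL latched",96,118),("ridge shut",58,82),("tipR open",-168,118)):
    p=c+u*y;p[2]=z;k=w2px(it,p);print(n,p,k,px2w(it,*k))
E
```

```text
clock: 10.0
eef_pos: [597.4, 409.3, 205.5]
tool_rot: [3.133, -0.0, 3.06]
force: [-0.9, 0.7, -1.4]
width: 0.2
(432, 480, 3) (300, 400, 3)
tipL latched [579.1 138.8 118. ] (np.float64(260.45196328941086), np.float64(214.99179931596154)) [578.8 138.6 119.7]
ridge shut [576.4 100.9  82. ] (np.float64(279.2817088641815), np.float64(218.44302008429506)) [576.6 100.9  80.8]
tipR open [ 560.4 -124.6  118. ] (np.float64(383.6038129362468), np.float64(220.0208759593958)) [ 579.1 -139.9   -0.5]
```

View pics/f.png

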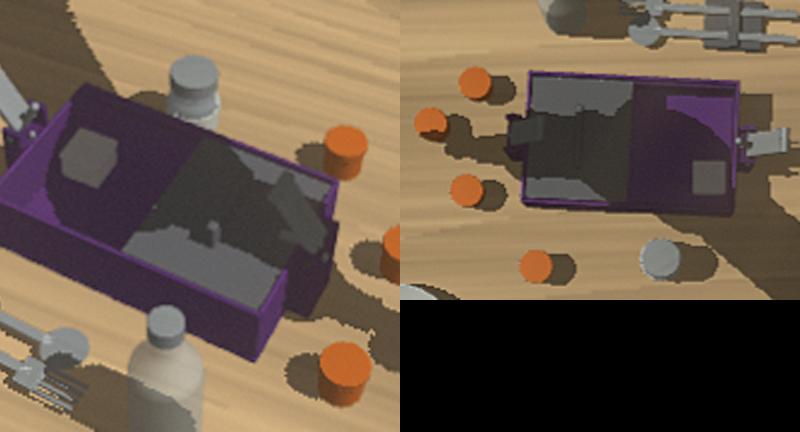

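The left lever lies inward over the shut door (scene crop px 285,185; top crop px 525,130). The right lever is still open (765,140) and nothing else has moved. Depth reads 119.7 mm at the predicted latched tip and 80.8 mm at the predicted shut ridge. I hand in.

```bash
python3 -c "
from cell import ctrl
print(ctrl.read_state()['qd'].round(3)); print(ctrl.finish_job())"
```

```text
[ 0.037 -0.011  0.038  0.039  0.014  0.001  0.004]
the job is handed in; nothing more can be done
None
```

I slid the grey door by its ridge to its stop over the dip-pot (+y) compartment. Then I pushed the left latch lever inward past upright, and it snapped onto the door. I handed the job in at about 10 s of the 42 s.

**Last checks:**
- **Door:** pushing force rose to 21 N and the tool stopped advancing, so the door is at its stop. Depth at the expected shut ridge position read 80.8 mm, against 82 mm expected.
- **Left lever:** depth at the expected latched tip position read 119.7 mm, against 118 mm expected. The pictures show it still leaning inward after the arm withdrew.
- **Right lever:** the pictures show it still open. Its depth check missed the lever and read the table beyond it, so this rests on the pictures alone.
- **Everything else:** the snack box, jar, bottle, cutlery and orange pots look unmoved in the final pictures. The dip pot is now hidden under the door. The mug and plates were outside or mostly outside the final crops, so I did not check them again; the tool stayed well clear of both.

The first push drifted upwards and had to be redone lower. It moved the door little, if at all.

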